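# Snap the clean knock bar back onto the coffee knock box

## Robot

A 7-joint arm with a two-finger parallel gripper is mounted at the origin on the work surface. World frame = base frame: x ahead of the robot, y to its left, z up, the work surface at z = 0. Lengths are in m, angles in rad, forces in N, time in s.
With the tool pointing down it reaches from about 0.425 to 0.925 m from the base axis. Payload 6.8 kg.
Tool frame: the origin (TCP) lies midway between the tips of the shut fingers; the grasp point (between the pads) lies 19 mm behind it; z points along the fingers, y is the line along which they close (so a half turn about z gives the same grasp; the last joint's range is limited). The gripper opens to 85 mm and grips with 20 to 120 N. Pads are 22 mm wide; open, the fingers measure 114 mm over their backs; the gripper's body (76 mm by 85 mm) begins 54 mm behind the grasp point. The pads swing forward as they close: fully open they stand 13 mm farther back than shut.
Start: joints at [-1.418, 0.477, 0.022, 1.555, -0.011, 1.109, -0.083], TCP at [0.174, 0.652, 0.231] pointing down, gripper open.
Joint ranges: [-2.96, 2.96], [-0.34, 2.1], [-1.41, 1.46], [0.24, 2.44], [-1.37, 4.51], [0.17, 1.92], [-2.96, 2.96]. Speed limits (rad/s): [2.39, 2.39, 3.14, 3.14, 3.14, 3.14, 3.14].

## Interface

Orientations are given as a unit quaternion [w, x, y, z].
In Python, from station import bot gives the robot as it stands.
- The arm moves only by the tool jog_arm, never from a script. Its argument "rows" is a list of rows, each an object of numbers: "fingers": the finger opening in mm, from 0 to 85.4; "x", "y", "z": the shift along the tool's x, y, z in mm; "ax", "ay", "az": the turn, a rotation vector about the tool's x, y, z in degrees. A call has exactly 8 rows; each row shifts and turns the commanded pose from where the row before left it, along the tool's axes as they then stand; what a row does not reach is not made up. A row lasts 1/10 s, in which the tool goes at most 50 mm and 8.59 degrees, less where a joint would pass 70% of its speed; a pose out of reach is approached as far as the arm can. A call with a gripper value outside its range is refused whole. The fingers move at their own pace and stop on an object; "force" is the grip in N (left out, the last holds). Time passes only in rows, so rows that do not move let the fingers close, or fill a call up. It gives the time, the measured TCP pose, the force, the opening and the grip force at its end, in the units of the state.
- bot.get_obs(): the state, without advancing time (a new reading comes with each control period).
- bot.read_camera(name): name is "side" or "top" or "wrist"; returns a dict with "pixels" (420x560x3 uint8, red, green, blue), "vertical_fov" (degrees; the focal length in pixels is half the picture's height over the tangent of half this angle, whatever the lens; pixels are square), "cx", "cy" (the principal point, pixels), "dist_coeffs" ([k1, k2, p1, p2, k3] as OpenCV has them; the pictures are not rectified), "world_from_camera" (4x4, takes a point from camera to world coordinates). Camera axes: x right, y down, z forward; pixel columns grow to the right and rows downward; lengths in m; the calibration is good to about 2 mm. A picture is of the moment at which its call begins. There is no depth.
- bot.hand_in(): hands the job in; it is judged then, once.
The state is a dict: "t": time; "q": joint angles; "joint_vel": joint speeds; "joint_torque": joint torques, N m; "eef_pos": TCP position; "tool_rot": TCP orientation; "contact_force": force on the tool from outside, world axes, zero at the start; "torque": the same for the moment, N m; "gripper_width": opening from 0.0 (shut) to 1.0 (fully open); "grasp_force": force on a finger pad.
Only numpy, scipy, OpenCV 4.12 (cv2) and the standard library are available. Lean on these libraries where they do the work, as an engineer would, in place of code of your own. Each camera call takes 0.05 s, during which the arm holds its last target. There are 200 camera calls.

## Task

Take the rinsed knock bar out of the leaning slots of the drainer stand and put it back on the knock box: lay it level across the box with an end in each side notch and press it straight down until both spring hooks have clicked shut over its ends. Let go of it, and leave the milk pitcher, the cup and the tamper standing where they are.

Things in the scene. Friction and masses are not known exactly. Their poses are not given: they have to be found in the camera images.
- bar_center (a point): Centre of the loose knock bar (180 g, 160 mm long along its y). Middle 119 mm: black rubber block 24 mm wide (x), 28 mm high (z), gripped across the width. At each end a steel tongue 16 wide (x), 12 high (z), 20.5 mm long on the centre line. Symmetric under half turns about any axis. At the start its z axis leans about 35 degrees from vertical towards the stand's -x.
- bar_end0 (a point): Centre of the bar's end face at its +y end, 80 mm from bar_center; axes as bar_center.
- bar_end1 (a point): Centre of the bar's end face at its -y end, 80 mm from bar_center; axes as bar_center.
- stand: Fixed aluminium stand, base 136 x 180 x 6 mm, origin under it, z up. Two 8 mm uprights at y = +-66 mm with slots for the tongues, open above and leaning 35 degrees to the stand's -x (about towards the robot): the bar comes out along its own z. Prongs end 8 mm past the bar's centre line. A 10 mm carrying rail runs along y above the bar, at x = 15, z = 245 mm, on posts at x = 68, y = +-84 mm.
- knock_box: Fixed open steel box, 160 (x) x 140 (y) x 112 mm high, origin under its centre, z up. Walls at +-x 4 mm thick, floor 5 mm. Side walls at +-y 8 mm thick, 124 mm apart inside, each with a notch mid-way in its top edge: 20 mm wide, its floor 80 mm above the table, flaring to 36 mm wide over the top 14 mm. A black spring hook stands just outside each notch.
- seat (a point): Where the bar's centre lies when it is fully home: on the box's middle, 86 mm above the table. Axes as the box: the seated bar lies along the y axis (either way round), level.
- hook0 (a joint): Spring hook at the box's +y side: upright arm 14 mm wide, hinged 45 mm and ending 121 mm above the table; its sloping nose points inward, reaches 5 mm over a seated tongue, flat underside 95 mm above the table. In rad: 0 shut, up to 0.35 bent outward; about 0.1 as a tongue passes, then springs back to 0. Pressing the bar past both noses takes 7 to 18 N in all.
- hook1 (a joint): The same hook at the box's -y side; 0 shut, grows as it is bent outward.
- pitcher: Steel milk pitcher standing on the table, 80 mm across, 100 mm high, with a handle; origin at the centre of its underside. To be left alone.
- cup: White ceramic cup standing on the table, 72 mm across, 62 mm high, with a handle; origin at the centre of its underside. To be left alone.
- tamper: Steel coffee tamper standing on the table, 58 mm across, 86 mm high; origin at the centre of its underside. To be left alone.
- cradle (a point): The point of the stand where the bar's centre lies at the start, midway between the two slots, 105 mm above the table; axes as the stand.

How it is judged:
By the outcome, as a careful person would: the job done as asked, in the order asked, and still so for the second after the job is handed in, with the robot touching nothing.
It also fails if it takes over 50 s, if anything falls off the work surface, if the arm or the gripper's body presses on something with over 40 N, if the wrist force passes 120 N, or if a joint passes its speed limit or range.

## Working session

There is one attempt and no reset: what is moved stays moved. The work goes in short steps, Python scripts to look and compute and a tool call to move; the robot and the scene stay as the last step left them, time stands still between calls to the robot, and variables do not carry over. Pictures are saved under pics/ and viewed, at most 11 in all, crops included, and the job is handed in when it is done.

Besides the shell and the picture viewer there is one more tool, called after "Call:" as a command line: name --argument value ..., lists and objects as JSON in quotes. jog_arm: Moves the arm, as the interface text tells. Its arguments: {"type":"object","properties":{"rows":{"type":"array","items":{"type":"object","properties":{"fingers":{"type":"number"},"x":{"type":"number"},"y":{"type":"number"},"z":{"type":"number"},"ax":{"type":"number"},"ay":{"type":"number"},"az":{"type":"number"}}}},"force":{"type":"number"}},"required":["rows"]}

```bash
mkdir -p pics; ls
cat > h.py <<'E'
import numpy as np, cv2, pickle
from station import bot
def snap(name,fn=None):
    c=bot.read_camera(name); h,w=c["pixels"].shape[:2]
    f=h/2/np.tan(np.radians(c["vertical_fov"])/2)
    c["K"]=np.array([[f,0,c["cx"]],[0,f,c["cy"]],[0,0,1.]]); c["D"]=np.array(c["dist_coeffs"],float); c["T"]=np.array(c["world_from_camera"])
    if fn: cv2.imwrite(f"pics/{fn}.png",c["pixels"][:,:,::-1]); pickle.dump(c,open(f"pics/{fn}.pkl","wb"))
    return c
def load(fn): return pickle.load(open(f"pics/{fn}.pkl","rb"))
def ray(c,uv):
    p=cv2.undistortPoints(np.array([[uv]],float),c["K"],c["D"])[0,0]
    d=c["T"][:3,:3]@np.array([p[0],p[1],1]); return c["T"][:3,3],d/np.linalg.norm(d)
def plane(c,uv,z):
    o,d=ray(c,uv); return o+d*(z-o[2])/d[2]
def tri(*cu):
    A=np.zeros((3,3));b=np.zeros(3);R=[ray(c,u) for c,u in cu]
    for o,d in R: P=np.eye(3)-np.outer(d,d);A+=P;b+=P@o
    x=np.linalg.solve(A,b); return x,[np.linalg.norm((np.eye(3)-np.outer(d,d))@(x-o)) for o,d in R]
def proj(c,X):
    M=np.linalg.inv(c["T"]); r=cv2.Rodrigues(M[:3,:3])[0]
    return cv2.projectPoints(np.array(X,float).reshape(-1,3),r,M[:3,3],c["K"],c["D"])[0][:,0]
E
python3 - <<'E'
from h import *
for n in ("side","top"):
    c=snap(n,n+"0"); print(n,c["T"].round(3).tolist(),c["vertical_fov"],c["D"])
import cv2
o=bot.get_obs(); print(o)
E
```

```text
pics
side [[0.841, -0.295, 0.453, 0.037], [-0.54, -0.423, 0.727, -0.849], [-0.023, -0.857, -0.516, 0.713], [0.0, 0.0, 0.0, 1.0]] 52.05886449480027 [-0.10812259  0.          0.          0.          0.        ]
top [[-0.007, -0.99, 0.143, 0.385], [-1.0, 0.01, 0.021, -0.017], [-0.023, -0.143, -0.99, 1.525], [0.0, 0.0, 0.0, 1.0]] 46.42287639538455 [-0.16922975  0.          0.          0.          0.        ]
{'t': 0.1, 'q': array([-1.4180941 ,  0.4777154 ,  0.02231696,  1.556337  , -0.01151717,
        1.10925418, -0.08306451]), 'joint_vel': array([ 0.00017765, -0.00122493,  0.00043891, -0.0034244 , -0.00040038,
        0.00107228, -0.00015567]), 'joint_torque': array([ 4.89860075e-03, -5.97756743e+01,  1.61379453e+00, -2.81955528e+01,
        1.28171218e-02,  5.04479904e-03,  4.53542356e-06]), 'eef_pos': array([0.17390889, 0.65168119, 0.23043035]), 'tool_rot': array([-5.96261855e-05,  1.29996696e-01,  9.91514110e-01, -7.91052800e-04]), 'contact_force': array([-0.02438975,  0.37664274,  0.53229644]), 'torque': array([ 0.06222691, -0.00670249,  0.00119598]), 'grasp_force': 0.0, 'gripper_width': 1.0071051605110997}
```

View pics/side0.png

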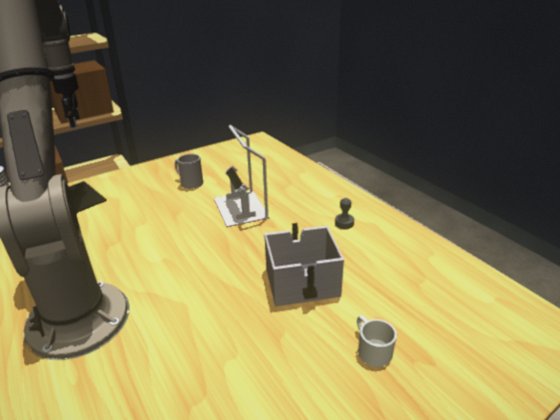

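View pics/top0.png

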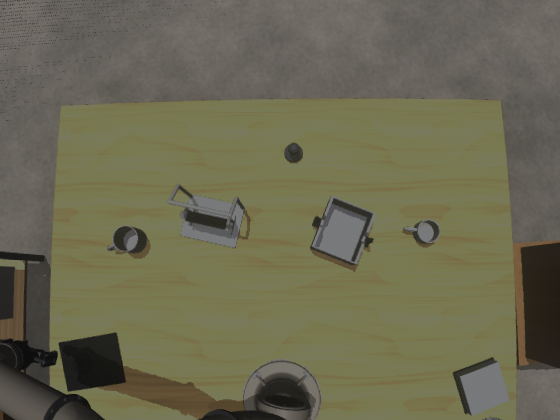

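The side view shows the stand near (242,200) and the box near (303,265). In the top view the stand is at (210,220), the box at (342,232), the pitcher at (130,240), the cup at (427,231) and the tamper at (293,152). I'll enlarge the stand and box.

Run:
```python
from h import *
a=load("top0")["pixels"];b=load("side0")["pixels"]
def cr(p,x,y,w,h): return cv2.resize(p[y:y+h,x:x+w],(400,300),interpolation=cv2.INTER_CUBIC)
m=lambda p:np.clip(p.astype(float)*1.8,0,255).astype(np.uint8)
A=np.vstack([np.hstack([cr(m(a),160,175,100,75),cr(m(a),295,190,100,75)]),np.hstack([cr(m(b),190,125,133,100),cr(m(b),240,210,133,100)])])
cv2.imwrite("pics/comp.png",A[:,:,::-1])
```

```text
(no output)
```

View pics/comp.png

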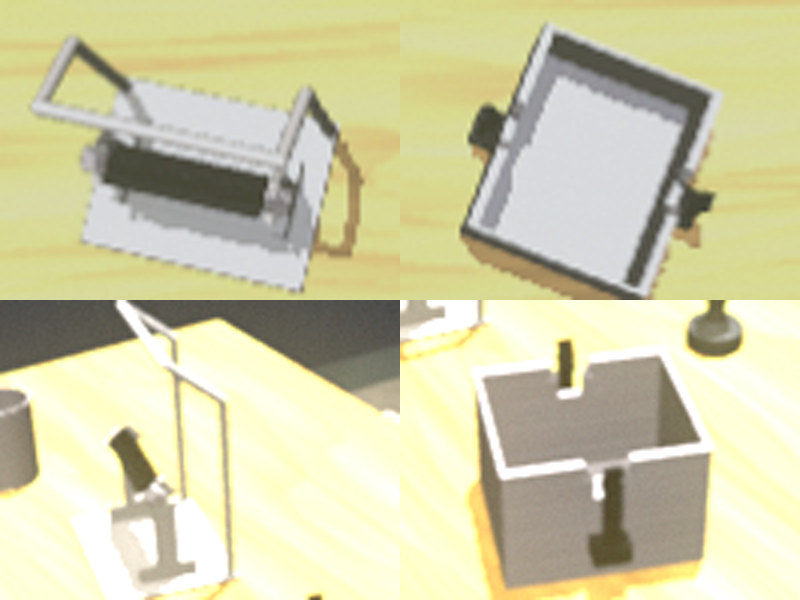

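```bash
cat > geo.py <<'E'
from h import *
t=load("top0");s=load("side0")
T=lambda u,v:(160+u/4-.375,175+v/4-.375)
B=lambda u,v:(295+(u-400)/4-.375,190+v/4-.375)
S=lambda u,v:(190+u/3.0075,125+(v-300)/3)
S2=lambda u,v:(240+(u-400)/3.0075,210+(v-300)/3)
if __name__=="__main__":
    # box rim outer corners
    P=[plane(t,B(*p),.112)[:2] for p in((547,25),(721,93),(648,299),(462,230))]
    r=cv2.minAreaRect(np.array(P,np.float32)*1000); print("box top",np.round(P,3).tolist(),r)
    Q=[(479,374),(670,349),(711,450),(500,473)]
    print("box side",[plane(s,S2(*p),.112)[:2].round(3).tolist() for p in Q])
    for a,b in (((547,25),(670,349)),((721,93),(711,450)),((648,299),(500,473)),((462,230),(479,374))): print("tri",[np.round(x,4).tolist() for x in tri((t,B(*a)),(s,S2(*b)))])
    # stand base
    P=[plane(t,T(*p),.006)[:2] for p in((83,241),(302,291),(340,130),(130,80))]
    print("stand",np.round(P,3).tolist())
    # bar ends
    for a in ((85,160),(285,203),(108,165),(265,195)): print("bar",plane(t,T(*a),.105).round(4))
    for n,uv,z in(("tamper",(293,152),.08),("pitcher",(131,240),.1),("cup",(427,232),.06)): print(n,plane(t,uv,z).round(3))
E
python3 geo.py
```

```text
box top [[0.606, -0.153], [0.554, -0.279], [0.406, -0.221], [0.457, -0.088]] ((506.7523193359375, -183.7913818359375), (142.6770782470703, 162.0334930419922), 68.84008026123047)
box side [[0.461, -0.101], [0.61, -0.16], [0.551, -0.283], [0.408, -0.217]]
tri [[0.6095, -0.155, 0.1084], [0.0038, 0.0038]]
tri [[0.5548, -0.2794, 0.1081], [0.0, 0.0]]
tri [[0.406, -0.2208, 0.1155], [0.0003, 0.0003]]
tri [[0.4614, -0.0905, 0.1049], [0.0046, 0.0046]]
stand [[0.503, 0.313], [0.463, 0.139], [0.589, 0.11], [0.631, 0.277]]
bar [0.5554 0.2906 0.105 ]
bar [0.5226 0.1419 0.105 ]
bar [0.5516 0.2733 0.105 ]
bar [0.5286 0.1566 0.105 ]
tamper [ 0.746 -0.043  0.08 ]
pitcher [0.481 0.442 0.1  ]
cup [ 0.5   -0.447  0.06 ]
```

```bash
cat > plan.py <<'E'
from h import *
from scipy.spatial.transform import Rotation as Rn
def cur():
    o=bot.get_obs(); return o["eef_pos"],Rn.from_quat(np.roll(o["tool_rot"],-1)),o
def Rbar(yaw,lean):  # tool x along bar y, tool z along -bar z ; lean towards local -x (deg)
    y,l=np.radians([yaw,lean]); X=np.array([np.cos(y),np.sin(y),0]);Y=np.array([-np.sin(y),np.cos(y),0])
    bz=-np.sin(l)*X+np.cos(l)*np.array([0,0,1]); z=-bz
    return Rn.from_matrix(np.column_stack([Y,np.cross(z,Y),z])),bz
def go(p,R):
    p0,R0,o=cur(); rv=(R0.inv()*R).as_rotvec(degrees=True)
    print("t",round(o["t"],2),"pos",p0.round(4),"rotvec",rv.round(2),"|.|",np.linalg.norm(rv).round(1),"shift world",((p-p0)*1e3).round(1),"tool-before",(R0.inv().apply(p-p0)*1e3).round(1),"tool-after",(R.inv().apply(p-p0)*1e3).round(1),"q",o["q"].round(2),"F",o["contact_force"].round(1),"g",round(o["gripper_width"],3),round(o["grasp_force"],1))
E
python3 - <<'E'
from plan import *
R,bz=Rbar(-12.6,35); c=np.array([.54,.213,.105])
go(c+bz*.13,R)
go(c+bz*.20,Rbar(-12.6,0)[0])
E
```

```text
t 0.1 pos [0.1739 0.6517 0.2304] rotvec [-27.88 -26.63  84.72] |.| 93.1 shift world [ 293.3 -422.4  -18.9] tool-before [-392.3 -332.5   19.5] tool-after [-348.3  299.1  232.6] q [-1.42  0.48  0.02  1.56 -0.01  1.11 -0.08] F [-0.   0.4  0.5] g 1.007 0.0
t 0.1 pos [0.1739 0.6517 0.2304] rotvec [-7.000e-02  7.000e-02  8.766e+01] |.| 87.7 shift world [ 254.1 -413.7   38.4] tool-before [-352.2 -334.2  -37.8] tool-after [-348.3  338.3  -38.4] q [-1.42  0.48  0.02  1.56 -0.01  1.11 -0.08] F [-0.   0.4  0.5] g 1.007 0.0
```

Call:
jog_arm --rows '[{"z": -40,"az": 8.5,"fingers": 85},{"z": -40,"az": 8.5},{"z": -40,"az": 8.5},{"z": -30,"az": 8.5},{"az": 8.5},{"az": 8.5},{"az": 8.5},{"az": 8.5}]'

```text
invalid input
```

```bash
cat > p1.py <<'E'
from plan import *
R,bz=Rbar(-12.6,35); c=np.array([.54,.213,.105])
go(c+bz*.13,R)
go(c+bz*.25,Rbar(-12.6,0)[0])
E
python3 p1.py
```

```text
t 0.1 pos [0.1739 0.6517 0.2304] rotvec [-27.88 -26.63  84.72] |.| 93.1 shift world [ 293.3 -422.4  -18.9] tool-before [-392.3 -332.5   19.5] tool-after [-348.3  299.1  232.6] q [-1.42  0.48  0.02  1.56 -0.01  1.11 -0.08] F [-0.   0.4  0.5] g 1.007 0.0
t 0.1 pos [0.1739 0.6517 0.2304] rotvec [-7.000e-02  7.000e-02  8.766e+01] |.| 87.7 shift world [ 226.2 -407.4   79.4] tool-before [-323.5 -335.5  -78.8] tool-after [-348.3  309.6  -79.4] q [-1.42  0.48  0.02  1.56 -0.01  1.11 -0.08] F [-0.   0.4  0.5] g 1.007 0.0
```

Call:
jog_arm --rows '[{"x": 0,"y": 0,"z": -40,"ax": 0,"ay": 0,"az": 8.5,"fingers": 85},{"x": 0,"y": 0,"z": -40,"ax": 0,"ay": 0,"az": 8.5,"fingers": 85},{"x": 0,"y": 0,"z": -40,"ax": 0,"ay": 0,"az": 8.5,"fingers": 85},{"x": 0,"y": 0,"z": -30,"ax": 0,"ay": 0,"az": 8.5,"fingers": 85},{"x": 0,"y": 0,"z": 0,"ax": 0,"ay": 0,"az": 8.5,"fingers": 85},{"x": 0,"y": 0,"z": 0,"ax": 0,"ay": 0,"az": 8.5,"fingers": 85},{"x": 0,"y": 0,"z": 0,"ax": 0,"ay": 0,"az": 8.5,"fingers": 85},{"x": 0,"y": 0,"z": 0,"ax": 0,"ay": 0,"az": 8.5,"fingers": 85}]'

```text
t: 0.9
eef_pos: [0.1739, 0.6519, 0.3807]
tool_rot: [0.0, 0.665, 0.747, -0.0]
contact_force: [-0.9, 0.9, -0.5]
gripper_width: 0.994
grasp_force: 0.0
```

```bash
python3 p1.py
```

```text
t 0.9 pos [0.1739 0.6519 0.3807] rotvec [-34.67  -5.84  18.72] |.| 39.8 shift world [ 293.3 -422.7 -169.2] tool-before [-453.9  242.   169.6] tool-after [-348.5  212.9  355.7] q [-1.58  0.4   0.27  1.36 -0.1   1.4  -1.2 ] F [-0.9  0.9 -0.5] g 0.994 0.0
t 0.9 pos [0.1739 0.6519 0.3807] rotvec [-1.000e-02  6.000e-02  1.931e+01] |.| 19.3 shift world [ 226.2 -407.7  -70.9] tool-before [-431.2  177.    71.3] tool-after [-348.5  309.6   70.9] q [-1.58  0.4   0.27  1.36 -0.1   1.4  -1.2 ] F [-0.9  0.9 -0.5] g 0.994 0.0
```

Call:
jog_arm --rows '[{"x": -45,"y": 18,"z": 0,"ax": 0,"ay": 0,"az": 0,"fingers": 85},{"x": -45,"y": 18,"z": 0,"ax": 0,"ay": 0,"az": 0,"fingers": 85},{"x": -45,"y": 18,"z": 0,"ax": 0,"ay": 0,"az": 0,"fingers": 85},{"x": -45,"y": 18,"z": 0,"ax": 0,"ay": 0,"az": 0,"fingers": 85},{"x": -45,"y": 18,"z": 0,"ax": 0,"ay": 0,"az": 0,"fingers": 85},{"x": -45,"y": 18,"z": 0,"ax": 0,"ay": 0,"az": 0,"fingers": 85},{"x": -45,"y": 18,"z": 0,"ax": 0,"ay": 0,"az": 0,"fingers": 85},{"x": -45,"y": 18,"z": 0,"ax": 0,"ay": 0,"az": 0,"fingers": 85}]'

```text
t: 1.7
eef_pos: [0.3617, 0.3105, 0.3811]
tool_rot: [-0.0, 0.662, 0.749, -0.0]
contact_force: [1.1, -0.1, 0.2]
gripper_width: 0.999
grasp_force: 0.0
```

```bash
python3 p1.py
```

```text
t 1.7 pos [0.3617 0.3105 0.3811] rotvec [-34.68  -6.    19.04] |.| 40.0 shift world [ 105.6  -81.2 -169.6] tool-before [-93.6  94.9 169.5] tool-after [-56.2   1.6 208.2] q [-1.28  0.01  0.45  1.82 -0.    1.31 -0.71] F [ 1.1 -0.1  0.2] g 0.999 0.0
t 1.7 pos [0.3617 0.3105 0.3811] rotvec [-0.02  0.   19.66] |.| 19.7 shift world [ 38.4 -66.2 -71.3] tool-before [-70.4  30.   71.3] tool-after [-56.2  51.9  71.3] q [-1.28  0.01  0.45  1.82 -0.    1.31 -0.71] F [ 1.1 -0.1  0.2] g 0.999 0.0
```

Call:
jog_arm --rows '[{"x": 0,"y": 0,"z": 0,"ax": -6.9,"ay": -1.2,"az": 3.8,"fingers": 85},{"x": 0,"y": 0,"z": 0,"ax": -6.9,"ay": -1.2,"az": 3.8,"fingers": 85},{"x": 0,"y": 0,"z": 0,"ax": -6.9,"ay": -1.2,"az": 3.8,"fingers": 85},{"x": 0,"y": 0,"z": 0,"ax": -6.9,"ay": -1.2,"az": 3.8,"fingers": 85},{"x": 0,"y": 0,"z": 0,"ax": -6.9,"ay": -1.2,"az": 3.8,"fingers": 85},{"x": -28,"y": 0,"z": 35,"ax": 0,"ay": 0,"az": 0,"fingers": 85},{"x": -28,"y": 0,"z": 35,"ax": 0,"ay": 0,"az": 0,"fingers": 85},{"x": 0,"y": 0,"z": 30,"ax": 0,"ay": 0,"az": 0,"fingers": 85}]'

```text
t: 2.5
eef_pos: [0.4043, 0.2414, 0.2972]
tool_rot: [0.234, 0.745, 0.596, 0.186]
contact_force: [1.5, 0.8, -0.2]
gripper_width: 0.997
grasp_force: 0.0
```

```bash
python3 p1.py
python3 - <<'E'
from h import *
snap("wrist","w1")
a=load("w1")["pixels"]; cv2.imwrite("pics/w1.png",np.clip(a[:,:,::-1]*1.5,0,255).astype(np.uint8))
E
```

```text
t 2.5 pos [0.4043 0.2414 0.2972] rotvec [-0.23  0.17  0.02] |.| 0.3 shift world [ 63.  -12.2 -85.7] tool-before [  2.2   3.8 107. ] tool-after [  1.9   3.3 107. ] q [-1.32 -0.09  0.23  2.24  0.76  0.97 -1.75] F [ 1.5  0.8 -0.2] g 0.997 0.0
t 2.5 pos [0.4043 0.2414 0.2972] rotvec [ 3.477e+01  1.700e-01 -3.000e-02] |.| 34.8 shift world [-4.2  2.9 12.6] tool-before [  1.8   3.3 -13. ] tool-after [  1.9  -4.7 -12.6] q [-1.32 -0.09  0.23  2.24  0.76  0.97 -1.75] F [ 1.5  0.8 -0.2] g 0.997 0.0
```

View pics/w1.png

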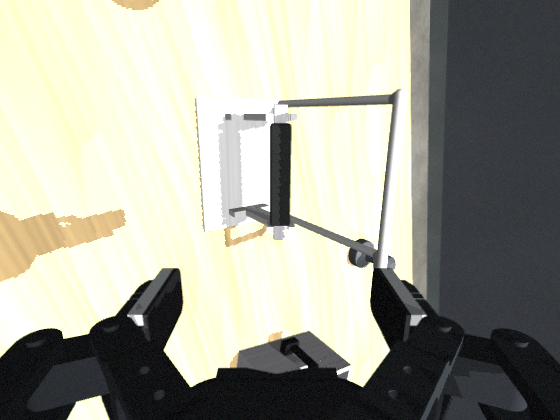

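The wrist view shows the bar straight on. Its rubber runs from (280,125) to (280,228), clear of the rail on the right, which runs from (395,95) to (380,265).

```bash
cat > bar.py <<'E'
from plan import *
def blob(c,x0,y0,x1,y1,th):
    g=c["pixels"].max(2)[y0:y1,x0:x1]; n,l,st,ce=cv2.connectedComponentsWithStats((g<th).astype(np.uint8))
    i=1+st[1:,4].argmax(); cn=cv2.findContours((l==i).astype(np.uint8),0,1)[0][0]+[x0,y0]
    return cv2.minAreaRect(cn.astype(np.float32)),st[i,4]
def ends(r):
    p=cv2.boxPoints(r); d=[np.linalg.norm(p[0]-p[1]),np.linalg.norm(p[1]-p[2])]
    return ((p[1]+p[2])/2,(p[3]+p[0])/2) if d[0]>d[1] else ((p[0]+p[1])/2,(p[2]+p[3])/2)
E
python3 - <<'E'
from bar import *
w=load("w1");t=load("top0")
rw,a=blob(w,262,118,300,232,60);print(rw,a)
rt,b=blob(t,180,205,235,232,45);print(rt,b)
ew=sorted(ends(rw),key=lambda p:p[1]);et=sorted(ends(rt),key=lambda p:p[0]); print(ew,et)
P=[]
for i,j in zip(ew,et):
    x,e=tri((w,i),(t,j)); print(x.round(4),np.round(e,4)); P.append(x)
d=P[0]-P[1]; print("mid",(P[0]+P[1])/2,np.linalg.norm(d),np.degrees(np.arctan2(-d[0],d[1])),d)
R,bz=Rbar(-12.6,35)
# wrist alone: rays onto plane of top face
for zc in (.105+.014*bz[2],):
    for u in ew:
        o,dd=ray(w,u); 
        print("on z",plane(w,u,zc).round(4))
print(w["T"].round(3).tolist())
E
```

```text
((276.0762023925781, 173.98196411132812), (27.111751556396484, 102.1563720703125), 0.7252243161201477) 1997
((206.15728759765625, 219.65167236328125), (39.575279235839844, 9.444099426269531), 12.994616508483887) 368
[array([276.72272, 122.90787], dtype=float32), array([275.4297 , 225.05606], dtype=float32)] [array([186.87639, 215.20224], dtype=float32), array([225.43819, 224.1011 ], dtype=float32)]
[0.5541 0.2737 0.0965] [0.0007 0.0007]
[0.5244 0.1566 0.1014] [0.0029 0.0029]
mid [0.53928219 0.21516732 0.09895034] 0.12085830168061377 -14.243212027168084 [ 0.02971185  0.1170488  -0.00484905]
on z [0.5402 0.2768 0.1165]
on z [0.5131 0.1638 0.1165]
[[0.802, -0.372, 0.469, 0.34], [-0.179, -0.897, -0.405, 0.332], [0.571, 0.24, -0.785, 0.414], [0.0, 0.0, 0.0, 1.0]]
```

Call:
jog_arm --rows '[{"x": 2,"y": 2,"z": 15,"ax": 0,"ay": 0,"az": 0,"fingers": 85},{"x": 0,"y": 2,"z": 15,"ax": 0,"ay": 0,"az": 0,"fingers": 85},{"x": 0,"y": 0,"z": 15,"ax": 0,"ay": 0,"az": 0,"fingers": 85},{"x": 0,"y": 0,"z": 15,"ax": 0,"ay": 0,"az": 0,"fingers": 85},{"x": 0,"y": 0,"z": 10,"ax": 0,"ay": 0,"az": 0,"fingers": 85},{"x": 0,"y": 0,"z": 0,"ax": 0,"ay": 0,"az": 0,"fingers": 85},{"x": 0,"y": 0,"z": 0,"ax": 0,"ay": 0,"az": 0,"fingers": 85},{"x": 0,"y": 0,"z": 0,"ax": 0,"ay": 0,"az": 0,"fingers": 85}]'

```text
t: 3.35
eef_pos: [0.4473, 0.2385, 0.2447]
tool_rot: [0.234, 0.744, 0.597, 0.188]
contact_force: [0.5, -0.5, -0.8]
gripper_width: 0.992
grasp_force: 0.0
```

```bash
python3 p1.py
python3 - <<'E'
from h import *
w=snap("wrist","w2"); a=w["pixels"][:,:,::-1]; g=w["pixels"].max(2)
cv2.imwrite("pics/w2.png",np.clip(np.hstack([a[60:300,210:360]*1.5,cv2.cvtColor((load("w1")["pixels"].max(2)[60:300,210:360]),8)*1.5]),0,255).astype(np.uint8).repeat(2,0).repeat(2,1))
E
```

```text
t 3.35 pos [0.4473 0.2385 0.2447] rotvec [-0.14 -0.05  0.04] |.| 0.2 shift world [ 19.9  -9.3 -33.2] tool-before [-4.7 -1.4 39.5] tool-after [-4.7 -1.5 39.5] q [-1.27  0.04  0.3   2.27  0.84  0.78 -1.78] F [ 0.5 -0.5 -0.8] g 0.992 0.0
t 3.35 pos [0.4473 0.2385 0.2447] rotvec [34.86 -0.04  0.06] |.| 34.9 shift world [-47.3   5.7  65.1] tool-before [ -4.6  -1.7 -80.5] tool-after [ -4.7 -47.4 -65.1] q [-1.27  0.04  0.3   2.27  0.84  0.78 -1.78] F [ 0.5 -0.5 -0.8] g 0.992 0.0
```

View pics/w2.png

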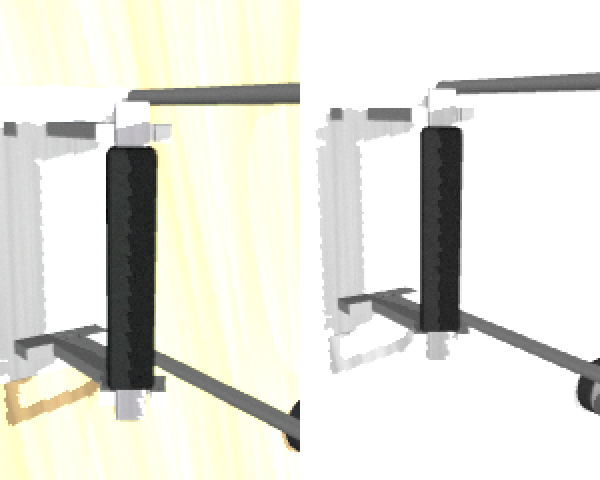

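Both rubber outlines are clear. In the w2 crop it spans x 107–157 and y 147–388, and in w1 x 121–162 and y 127–331. I'll triangulate the top face from these.

Run:
```python
from plan import *
w1,w2,t=load("w1"),load("w2"),load("top0")
f=lambda p:(210+p[0]/2-.25,60+p[1]/2-.25)
c2=[(107,147),(157,147),(107,388),(155,388)];c1=[(121,127),(162,127),(121,331),(160,331)]
Rb,bz=Rbar(-12.6,35)
P=[]
for a,b in zip(c2,c1):
    x,e=tri((w2,f(a)),(w1,f(b))); print(x.round(4),np.round(e,4)); P.append(x)
print("stereo mid centre",np.mean(P,0)-.014*bz)
# plane of top face at known height
for zc in (.099,.105):
  zt=zc+.014*bz[2]
  for w,c in((w2,c2),(w1,c1)):
    e0=plane(w,f(np.mean(c[:2],0)),zt);e1=plane(w,f(np.mean(c[2:],0)),zt);d=e0-e1
    m=(e0+e1)/2; print(zc,(m-.014*bz).round(4),"len",np.linalg.norm(d).round(4),"yaw",np.degrees(np.arctan2(-d[0],d[1])).round(2), "width",np.linalg.norm(np.subtract(c[1],c[0])))
p0,R0,o=cur()
m=np.array([.5393,.215,.105]); print("tool off",R0.inv().apply(m-p0)*1e3)
```

```text
[0.5439 0.2752 0.0979] [0.0001 0.0001]
[0.5659 0.27   0.1066] [0.0001 0.0001]
[0.5124 0.1603 0.1047] [0.0003 0.0003]
[0.5326 0.1551 0.117 ] [0.0001 0.0001]
stereo mid centre [0.54653535 0.21338127 0.09507834]
0.099 [0.5438 0.2142 0.099 ] len 0.1199 yaw -12.9 width 50.0
0.099 [0.5438 0.214  0.099 ] len 0.1197 yaw -12.69 width 41.0
0.105 [0.5401 0.2169 0.105 ] len 0.1171 yaw -12.9 width 50.0
0.105 [0.5399 0.2163 0.105 ] len 0.1174 yaw -12.69 width 41.0
tool off [ -3.09419898  -2.00116281 168.84031531]
```

Call:
jog_arm --rows '[{"x": -2,"y": -1,"z": 20,"ax": 0,"ay": 0,"az": 0,"fingers": 85},{"x": -1,"y": -1,"z": 20,"ax": 0,"ay": 0,"az": 0,"fingers": 85},{"x": 0,"y": 0,"z": 20,"ax": 0,"ay": 0,"az": 0,"fingers": 85},{"x": 0,"y": 0,"z": 20,"ax": 0,"ay": 0,"az": 0,"fingers": 85},{"x": 0,"y": 0,"z": 20,"ax": 0,"ay": 0,"az": 0,"fingers": 85},{"x": 0,"y": 0,"z": 15,"ax": 0,"ay": 0,"az": 0,"fingers": 85},{"x": 0,"y": 0,"z": 10,"ax": 0,"ay": 0,"az": 0,"fingers": 85},{"x": 0,"y": 0,"z": 5,"ax": 0,"ay": 0,"az": 0,"fingers": 85}]'

```text
t: 4.2
eef_pos: [0.5179, 0.2193, 0.136]
tool_rot: [0.234, 0.744, 0.597, 0.187]
contact_force: [-0.5, -0.2, -0.0]
gripper_width: 0.994
grasp_force: 0.0
```

Run:
```python
from plan import *
R,bz=Rbar(-12.7,35); go(np.array([.541,.216,.103])-bz*.018,R)
w=snap("wrist","w3"); cv2.imwrite("pics/w3.png",np.clip(w["pixels"][:,:,::-1]*1.5,0,255).astype(np.uint8))
```

```text
t 4.2 pos [0.5179 0.2193 0.136 ] rotvec [-0.14 -0.04  0.14] |.| 0.2 shift world [ 33.1  -5.6 -47.7] tool-before [ 1.8  0.3 58.4] tool-after [ 1.8  0.1 58.3] q [-1.16  0.33  0.42  2.29  1.09  0.42 -1.99] F [-0.5 -0.2 -0. ] g 0.994 0.0
```

View pics/w3.png

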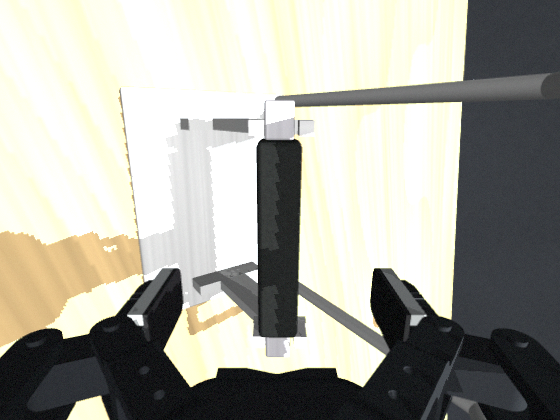

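The bar is centred between the fingers (x≈278, rubber rows 140–335). I'll advance.

Call:
jog_arm --rows '[{"x": 1,"y": 0,"z": 11,"ax": 0,"ay": 0,"az": 0,"fingers": 85},{"x": 1,"y": 0,"z": 11,"ax": 0,"ay": 0,"az": 0,"fingers": 85},{"x": 0,"y": 0,"z": 11,"ax": 0,"ay": 0,"az": 0,"fingers": 85},{"x": 0,"y": 0,"z": 11,"ax": 0,"ay": 0,"az": 0,"fingers": 85},{"x": 0,"y": 0,"z": 11,"ax": 0,"ay": 0,"az": 0,"fingers": 85},{"x": 0,"y": 0,"z": 0,"ax": 0,"ay": 0,"az": 0,"fingers": 85},{"x": 0,"y": 0,"z": 0,"ax": 0,"ay": 0,"az": 0,"fingers": 85},{"x": 0,"y": 0,"z": 0,"ax": 0,"ay": 0,"az": 0,"fingers": 85}]'

```text
t: 5.05
eef_pos: [0.5487, 0.2147, 0.0915]
tool_rot: [0.234, 0.744, 0.597, 0.187]
contact_force: [-0.3, 0.4, -0.9]
gripper_width: 0.999
grasp_force: 0.0
```

Run:
```python
from plan import *
R,bz=Rbar(-12.7,35); go(np.array([.541,.216,.103])-bz*.018,R)
```

```text
t 5.05 pos [0.5487 0.2147 0.0915] rotvec [-0.14 -0.1   0.12] |.| 0.2 shift world [ 2.4 -0.9 -3.3] tool-before [-0.4  0.2  4.1] tool-after [-0.4  0.2  4.1] q [-1.14  0.48  0.48  2.26  1.28  0.29 -2.18] F [-0.3  0.4 -0.9] g 0.999 0.0
```

Good depth. I'll close gently at first so the force shows any offset.

Call:
jog_arm --rows '[{"x": 0,"y": 0,"z": 2,"ax": 0,"ay": 0,"az": 0,"fingers": 20},{"x": 0,"y": 0,"z": 0,"ax": 0,"ay": 0,"az": 0,"fingers": 20},{"x": 0,"y": 0,"z": 0,"ax": 0,"ay": 0,"az": 0,"fingers": 20},{"x": 0,"y": 0,"z": 0,"ax": 0,"ay": 0,"az": 0,"fingers": 10},{"x": 0,"y": 0,"z": 0,"ax": 0,"ay": 0,"az": 0,"fingers": 10},{"x": 0,"y": 0,"z": 0,"ax": 0,"ay": 0,"az": 0,"fingers": 10},{"x": 0,"y": 0,"z": 0,"ax": 0,"ay": 0,"az": 0,"fingers": 10},{"x": 0,"y": 0,"z": 0,"ax": 0,"ay": 0,"az": 0,"fingers": 10}]' --force 30

```text
t: 5.85
eef_pos: [0.5508, 0.214, 0.0905]
tool_rot: [0.234, 0.744, 0.596, 0.188]
contact_force: [0.1, -0.4, 6.7]
gripper_width: 0.275
grasp_force: 31.1
```

Call:
jog_arm --rows '[{"x": 0,"y": 0,"z": 0,"ax": 0,"ay": 0,"az": 0,"fingers": 10},{"x": 0,"y": 0,"z": 0,"ax": 0,"ay": 0,"az": 0,"fingers": 10},{"x": 0,"y": 0,"z": -5,"ax": 0,"ay": 0,"az": 0,"fingers": 10},{"x": 0,"y": 0,"z": -8,"ax": 0,"ay": 0,"az": 0,"fingers": 10},{"x": 0,"y": 0,"z": -8,"ax": 0,"ay": 0,"az": 0,"fingers": 10},{"x": 0,"y": 0,"z": -8,"ax": 0,"ay": 0,"az": 0,"fingers": 10},{"x": 0,"y": 0,"z": -8,"ax": 0,"ay": 0,"az": 0,"fingers": 10},{"x": 0,"y": 0,"z": -8,"ax": 0,"ay": 0,"az": 0,"fingers": 10}]' --force 90

```text
t: 6.65
eef_pos: [0.5241, 0.2197, 0.1268]
tool_rot: [0.234, 0.744, 0.597, 0.187]
contact_force: [0.3, -0.4, -0.3]
gripper_width: 0.267
grasp_force: 88.6
```

Call:
jog_arm --rows '[{"x": 0,"y": 0,"z": -20,"ax": 0,"ay": 0,"az": 0,"fingers": 10},{"x": 0,"y": 0,"z": -22,"ax": 0,"ay": 0,"az": 0,"fingers": 10},{"x": 0,"y": 0,"z": -22,"ax": 0,"ay": 0,"az": 0,"fingers": 10},{"x": 0,"y": 0,"z": -22,"ax": 0,"ay": 0,"az": 0,"fingers": 10},{"x": 0,"y": 0,"z": -22,"ax": 0,"ay": 0,"az": 0,"fingers": 10},{"x": 0,"y": 0,"z": -22,"ax": 0,"ay": 0,"az": 0,"fingers": 10},{"x": 0,"y": 0,"z": -22,"ax": 0,"ay": 0,"az": 0,"fingers": 10},{"x": 0,"y": 0,"z": -12,"ax": 0,"ay": 0,"az": 0,"fingers": 10}]'

```text
t: 7.45
eef_pos: [0.4323, 0.2404, 0.2623]
tool_rot: [0.233, 0.744, 0.597, 0.188]
contact_force: [0.5, 0.4, -1.7]
gripper_width: 0.271
grasp_force: 88.6
```

```bash
cat > p2.py <<'E'
from plan import *
for h in (.25,.115): go(np.array([.507,-.186,h]),Rbar(-21.3,0)[0])
E
python3 p2.py
```

```text
t 7.45 pos [0.4323 0.2404 0.2623] rotvec [34.74 -2.72  8.5 ] |.| 35.9 shift world [  74.7 -426.4  -12.3] tool-before [-400.1  128.9  104.2] tool-after [-370.2  224.5   12.3] q [-1.29 -0.01  0.28  2.26  0.81  0.84 -1.77] F [ 0.5  0.4 -1.7] g 0.271 88.6
t 7.45 pos [0.4323 0.2404 0.2623] rotvec [34.74 -2.72  8.5 ] |.| 35.9 shift world [  74.7 -426.4 -147.3] tool-before [-400.3   51.9  215.1] tool-after [-370.2  224.5  147.3] q [-1.29 -0.01  0.28  2.26  0.81  0.84 -1.77] F [ 0.5  0.4 -1.7] g 0.271 88.6
```

Call:
jog_arm --rows '[{"x": 0,"y": 0,"z": 0,"ax": 6.95,"ay": -0.54,"az": 1.7,"fingers": 10},{"x": 0,"y": 0,"z": 0,"ax": 6.95,"ay": -0.54,"az": 1.7,"fingers": 10},{"x": 0,"y": 0,"z": 0,"ax": 6.95,"ay": -0.54,"az": 1.7,"fingers": 10},{"x": 0,"y": 0,"z": 0,"ax": 6.95,"ay": -0.54,"az": 1.7,"fingers": 10},{"x": 0,"y": 0,"z": 0,"ax": 6.95,"ay": -0.54,"az": 1.7,"fingers": 10},{"x": -30,"y": 18,"z": 0,"ax": 0,"ay": 0,"az": 0,"fingers": 10},{"x": -30,"y": 18,"z": 0,"ax": 0,"ay": 0,"az": 0,"fingers": 10},{"x": -30,"y": 18,"z": 0,"ax": 0,"ay": 0,"az": 0,"fingers": 10}]'

```text
t: 8.25
eef_pos: [0.4504, 0.1353, 0.2611]
tool_rot: [0.0, 0.826, 0.564, -0.001]
contact_force: [-0.2, -0.8, -2.2]
gripper_width: 0.264
grasp_force: 88.9
```

Call:
jog_arm --rows '[{"x": -35,"y": 21,"z": 0,"ax": 0,"ay": 0,"az": 0,"fingers": 10},{"x": -35,"y": 21,"z": 0,"ax": 0,"ay": 0,"az": 0,"fingers": 10},{"x": -35,"y": 21,"z": 0,"ax": 0,"ay": 0,"az": 0,"fingers": 10},{"x": -35,"y": 21,"z": 0,"ax": 0,"ay": 0,"az": 0,"fingers": 10},{"x": -35,"y": 21,"z": 0,"ax": 0,"ay": 0,"az": 0,"fingers": 10},{"x": -35,"y": 21,"z": 0,"ax": 0,"ay": 0,"az": 0,"fingers": 10},{"x": -35,"y": 21,"z": 0,"ax": 0,"ay": 0,"az": 0,"fingers": 10},{"x": 0,"y": 0,"z": 0,"ax": 0,"ay": 0,"az": 0,"fingers": 10}]'

```text
t: 9.05
eef_pos: [0.4978, -0.1509, 0.2622]
tool_rot: [0.002, 0.828, 0.561, -0.0]
contact_force: [-0.4, 0.7, -1.8]
gripper_width: 0.266
grasp_force: 88.9
```

```bash
python3 p2.py;python3 - <<'E'
from h import *
w=snap("wrist","w4"); cv2.imwrite("pics/w4.png",np.clip(w["pixels"][:,:,::-1]*1.5,0,255).astype(np.uint8))
E
```

```text
t 9.05 pos [ 0.4978 -0.1509  0.2622] rotvec [ 0.12  0.15 -0.49] |.| 0.5 shift world [  9.2 -35.1 -12.2] tool-before [-29.2  21.5  12.3] tool-after [-29.4  21.3  12.2] q [-0.48  0.23  0.78  1.93 -0.18  1.06 -0.01] F [-0.4  0.7 -1.8] g 0.266 88.9
t 9.05 pos [ 0.4978 -0.1509  0.2622] rotvec [ 0.12  0.15 -0.49] |.| 0.5 shift world [   9.2  -35.1 -147.2] tool-before [-28.8  21.2 147.3] tool-after [-29.4  21.3 147.2] q [-0.48  0.23  0.78  1.93 -0.18  1.06 -0.01] F [-0.4  0.7 -1.8] g 0.266 88.9
```

View pics/w4.png

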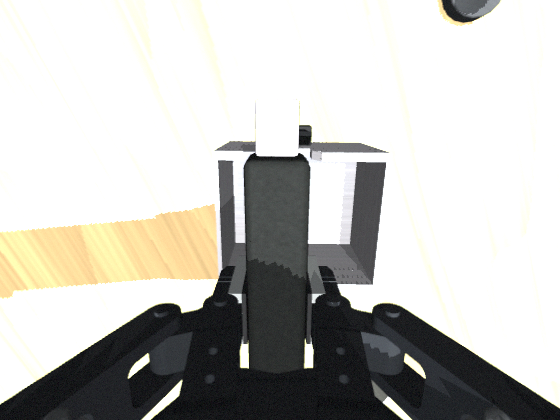

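The view shows the bar in the gripper, with its +y tongue at (277,98–155). The box rim's +y edge runs from (217,152) to (387,153), the -y edge is at y≈282, and the +y hook is at (305,133). I'll measure the edges numerically.

Run:
```python
from plan import *
w=load("w4"); g=cv2.cvtColor(w["pixels"],cv2.COLOR_RGB2GRAY).astype(int)
for x in (228,236,330,345,360,372): print("col",x,g[138:166,x].tolist(), g[270:292,x].tolist())
for y in (180,200,220): print("row",y,g[y,205:245].tolist(),g[y,345:395].tolist())
print("bar rows",g[90:165,277].tolist()); print("tongue row120",g[120,245:312].tolist()); print("rub 180",g[180,238:315].tolist()); print("rub 250",g[250,238:315].tolist())
```

```text
col 228 [234, 234, 233, 217, 142, 78, 77, 77, 80, 78, 78, 64, 96, 184, 241, 241, 241, 241, 241, 241, 240, 237, 147, 52, 62, 62, 61, 62] [13, 17, 16, 21, 14, 11, 28, 29, 17, 9, 18, 48, 17, 15, 13, 19, 15, 19, 28, 27, 36, 41]
col 236 [230, 232, 227, 116, 79, 77, 80, 78, 74, 69, 79, 79, 94, 183, 241, 241, 241, 240, 241, 241, 241, 239, 211, 171, 180, 241, 241, 241] [63, 64, 64, 63, 65, 60, 62, 64, 63, 64, 64, 62, 62, 64, 64, 62, 63, 65, 63, 62, 63, 64]
col 330 [224, 225, 224, 219, 146, 78, 75, 76, 78, 77, 76, 78, 80, 84, 141, 241, 241, 241, 241, 241, 241, 241, 241, 226, 177, 236, 242, 240] [16, 14, 14, 18, 19, 18, 23, 31, 15, 14, 16, 75, 34, 16, 18, 14, 17, 15, 16, 19, 17, 10]
col 345 [234, 235, 234, 230, 189, 77, 75, 75, 77, 76, 74, 76, 75, 77, 126, 241, 241, 241, 241, 242, 240, 240, 240, 225, 164, 160, 173, 236] [77, 78, 76, 78, 78, 75, 80, 77, 76, 77, 76, 73, 74, 75, 167, 239, 241, 240, 241, 241, 241, 238]
col 360 [235, 236, 236, 235, 224, 80, 77, 75, 77, 76, 77, 76, 75, 77, 131, 241, 241, 241, 241, 241, 241, 241, 241, 233, 50, 49, 51, 50] [74, 75, 77, 76, 78, 75, 76, 77, 75, 77, 78, 
[... 2210 characters left out ...]
 230, 232, 233, 232, 232, 231, 231, 230, 229, 228, 227]
rub 180 [172, 171, 171, 170, 173, 155, 24, 33, 43, 42, 46, 47, 54, 55, 52, 52, 52, 55, 54, 54, 55, 55, 56, 56, 54, 55, 53, 54, 49, 52, 51, 53, 51, 51, 53, 54, 53, 53, 52, 50, 52, 51, 52, 52, 52, 53, 55, 55, 54, 56, 54, 55, 56, 56, 54, 54, 56, 56, 56, 53, 52, 54, 53, 54, 53, 50, 49, 46, 44, 46, 41, 69, 168, 240, 240, 241, 241]
rub 250 [60, 59, 61, 63, 59, 59, 57, 44, 21, 36, 40, 43, 50, 51, 52, 55, 55, 54, 51, 51, 52, 53, 54, 51, 52, 52, 52, 53, 54, 53, 55, 54, 53, 54, 54, 53, 55, 52, 52, 54, 54, 56, 54, 53, 52, 52, 55, 52, 52, 54, 52, 52, 53, 52, 50, 50, 54, 53, 54, 54, 55, 55, 52, 51, 49, 47, 45, 44, 37, 35, 63, 76, 78, 76, 77, 76, 76]
```

```bash
cat > box.py <<'E'
from plan import *
def boxfit(w,top,bot,right,left,z=.112):
    f=lambda L:np.array([plane(w,u,z)[:2] for u in L]); a,b,c,d=map(f,(top,bot,right,left))
    for n,q in zip("top bot right left".split(),(a,b,c,d)): 
        v=q[-1]-q[0]; print(n,np.degrees(np.arctan2(v[1],v[0])).round(2),q.round(4).tolist())
    return a,b,c,d
E
python3 - <<'E'
from box import *
w=load("w4"); p0,R0,o=cur()
a,b,c,d=boxfit(w,[(228,160),(345,161.5),(372,161.5)],[(345,284),(372,284.2)],[(379.5,220),(382,200),(384.2,180)],[(219.5,200),(218.3,180)])
yw=np.radians(-21.3);X=np.array([np.cos(yw),np.sin(yw)]);Y=np.array([-X[1],X[0]])
print("y in",(a@Y),(b@Y),"x in",c@X,d@X)
cy=((a@Y).mean()+(b@Y).mean())/2; cx=((c@X).mean()+(d@X).mean())/2; print("centre",cx*X+cy*Y,"dims",(a@Y).mean()-(b@Y).mean(),(c@X).mean()-(d@X).mean())
def tp(uv,zt):
    o,dd=ray(w,uv); o=R0.inv().apply(o-p0);dd=R0.inv().apply(dd); return (o+dd*(zt-o[2])/dd[2])*1e3
for e in(-.003,0,.003):
  print(e,"rubber end",tp((277,156),-.033+e).round(1),"r180",tp((276.7,180),-.033+e).round(1),tp((243.7,180),-.033+e)[1]-tp((309.5,180),-.033+e)[1],"r250",tp((276.8,250),-.033+e).round(1),"tongue end",tp((277,98.7),-.025+e).round(1), "tongue mid",tp((277.2,120),-.025+e).round(1))
g=cv2.cvtColor(w["pixels"],cv2.COLOR_RGB2GRAY).astype(int); print(g[280:300,355].tolist())
E
```

```text
top -22.45 [[0.4698, -0.103], [0.567, -0.1434], [0.5895, -0.1525]]
bot -22.27 [[0.5281, -0.261], [0.5534, -0.2713]]
right 67.16 [[0.58, -0.2084], [0.5877, -0.1903], [0.5949, -0.1728]]
left 68.55 [[0.4471, -0.1339], [0.454, -0.1163]]
y in [0.07468883 0.07234681 0.0720935 ] [-0.05133551 -0.0517989 ] x in [0.61603179 0.61670557 0.61707059] [0.46523555 0.46528411]
centre [ 0.50788146 -0.18648951] dims 0.12461025312545554 0.15134282237136643
-0.003 rubber end [ 57.7   0.7 -36. ] r180 [ 49.7   0.6 -36. ] -21.938923449026966 r250 [ 24.4   0.6 -36. ] tongue end [ 75.6   0.8 -28. ] tongue mid [ 68.8   0.8 -28. ]
0 rubber end [ 57.3   0.7 -33. ] r180 [ 49.1   0.6 -33. ] -22.557692231050048 r250 [ 23.1   0.6 -33. ] tongue end [ 75.8   0.8 -25. ] tongue mid [ 68.8   0.9 -25. ]
0.003 rubber end [ 56.9   0.7 -30. ] r180 [ 48.6   0.6 -30. ] -23.17646101307313 r250 [ 21.8   0.6 -30. ] tongue end [ 75.9   0.8 -22. ] tongue mid [ 68.7   0.9 -22. ]
[76, 75, 75, 74, 164, 238, 241, 240, 241, 240, 240, 239, 236, 235, 234, 234, 234, 235, 235, 234]
```

```bash
cat > p3.py <<'E'
from plan import *
import sys
dx,dy,yaw,z=map(float,sys.argv[1:5]); R=Rbar(yaw,0)[0]
go(np.array([.5079,-.1865,z])-R.apply([dx/1e3,dy/1e3,0]),R)
E
python3 p3.py -3 .7 -22.2 .14
```

```text
t 9.1 pos [ 0.4978 -0.1477  0.2617] rotvec [0.03 0.07 0.56] |.| 0.6 shift world [  10.5  -35.8 -121.7] tool-before [-29.2  22.9 121.8] tool-after [-29.1  23.3 121.7] q [-0.49  0.23  0.77  1.93 -0.18  1.06 -0.01] F [-0.4  1.1 -1.2] g 0.27 88.9
```

Call:
jog_arm --rows '[{"x": -11,"y": 8,"z": 15,"ax": 0,"ay": 0,"az": 0.5,"fingers": 10},{"x": -11,"y": 8,"z": 25,"ax": 0,"ay": 0,"az": 0,"fingers": 10},{"x": -10,"y": 8,"z": 30,"ax": 0,"ay": 0,"az": 0,"fingers": 10},{"x": 0,"y": 0,"z": 30,"ax": 0,"ay": 0,"az": 0,"fingers": 10},{"x": 0,"y": 0,"z": 20,"ax": 0,"ay": 0,"az": 0,"fingers": 10},{"x": 0,"y": 0,"z": 0,"ax": 0,"ay": 0,"az": 0,"fingers": 10},{"x": 0,"y": 0,"z": 0,"ax": 0,"ay": 0,"az": 0,"fingers": 10},{"x": 0,"y": 0,"z": 0,"ax": 0,"ay": 0,"az": 0,"fingers": 10}]'

```text
t: 9.9
eef_pos: [0.5101, -0.1834, 0.1429]
tool_rot: [0.001, 0.828, 0.561, 0.001]
contact_force: [0.4, 0.9, -1.1]
gripper_width: 0.268
grasp_force: 88.9
```

```bash
python3 p3.py -0.3 -0.3 -22.2 .14;python3 - <<'E'
from plan import *
w=snap("wrist","w5"); w["obs"]=bot.get_obs(); pickle.dump(w,open("pics/w5.pkl","wb")); cv2.imwrite("pics/w5.png",np.clip(w["pixels"][:,:,::-1]*1.3,0,255).astype(np.uint8))
E
python3 p3.py -0.3 -0.3 -22.2 .14
```

```text
t 9.9 pos [ 0.5101 -0.1834  0.1429] rotvec [ 0.14 -0.    0.41] |.| 0.4 shift world [-1.8 -3.  -2.9] tool-before [-3.4 -0.6  2.9] tool-after [-3.4 -0.5  2.9] q [-0.31  0.44  0.69  1.99 -0.37  0.83  0.21] F [ 0.4  0.9 -1.1] g 0.268 88.9
t 9.95 pos [ 0.5101 -0.1835  0.1429] rotvec [ 0.16 -0.    0.4 ] |.| 0.4 shift world [-1.8 -2.8 -2.9] tool-before [-3.3 -0.7  2.9] tool-after [-3.3 -0.6  2.9] q [-0.31  0.44  0.69  1.99 -0.37  0.83  0.21] F [ 0.2 -1.1 -1.6] g 0.271 88.9
```

View pics/w5.png

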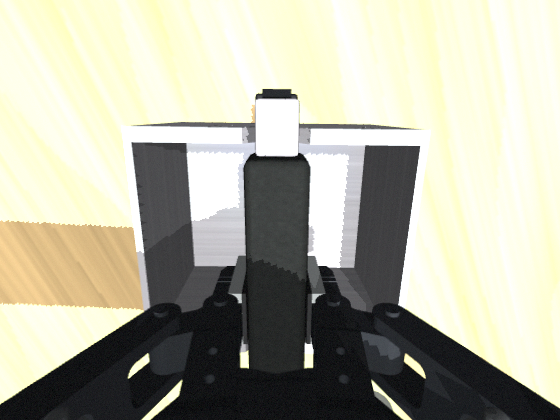

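The bar is now over the box. Its tongue spans x 256–298 at rows 95–155, the notch rim edges are near x 243 and 311, and the hook is at (277,92). I'll measure the bar and box relative to each other.

Run:
```python
from plan import *
w=load("w5"); g=cv2.cvtColor(w["pixels"],cv2.COLOR_RGB2GRAY).astype(int)
for x in (170,220,335,390): print("col",x,g[120:152,x].tolist())
for y in (132,135,138,141): print("row",y,g[y,236:258].tolist(),g[y,296:320].tolist())
print("hook row 92",g[92,255:300].tolist()); print("tongue 110",g[110,250:304].tolist()); print("col277",g[84:165,277].tolist())
for y in (180,210): print("row",y,g[y,130:145].tolist(),g[y,400:428].tolist(),"rub",g[y,238:250].tolist(),g[y,302:314].tolist())
```

```text
col 170 [232, 228, 197, 76, 76, 75, 144, 231, 238, 238, 238, 238, 238, 238, 238, 239, 238, 239, 239, 238, 239, 233, 181, 45, 45, 47, 48, 46, 47, 46, 57, 58]
col 220 [227, 219, 138, 75, 78, 75, 73, 157, 239, 239, 239, 238, 238, 239, 239, 239, 239, 239, 239, 239, 239, 239, 236, 210, 174, 170, 169, 166, 164, 167, 168, 178]
col 335 [221, 221, 220, 205, 74, 74, 73, 76, 117, 218, 239, 238, 239, 239, 239, 239, 239, 239, 239, 239, 239, 239, 239, 239, 234, 165, 164, 163, 162, 162, 162, 160]
col 390 [233, 232, 233, 233, 233, 219, 141, 73, 75, 157, 239, 239, 239, 238, 238, 239, 238, 238, 239, 238, 238, 238, 239, 238, 234, 183, 49, 49, 48, 50, 49, 51]
row 132 [239, 239, 239, 239, 238, 229, 154, 155, 154, 154, 153, 143, 102, 92, 93, 92, 93, 93, 91, 120, 205, 228] [234, 216, 158, 115, 136, 137, 136, 135, 135, 137, 137, 137, 136, 133, 140, 239, 238, 239, 239, 238, 239, 239, 238, 239]
row 135 [239, 239, 238, 239, 238, 228, 153, 152, 154, 151, 145, 137, 92, 94, 93, 93, 93, 94, 89, 119, 205, 228] [235, 218, 152, 115, 134, 136, 136, 133, 135, 134, 134, 133, 133, 132, 162, 238, 239, 239, 239, 239, 238, 
[... 1302 characters left out ...]
39, 239, 239, 238, 222, 183, 89, 17, 15, 23, 26, 38, 44, 43, 48]
row 180 [239, 238, 238, 239, 238, 179, 65, 62, 59, 60, 59, 60, 58, 61, 59] [50, 47, 50, 53, 50, 49, 48, 47, 48, 48, 49, 50, 50, 46, 50, 148, 232, 238, 238, 238, 238, 238, 238, 227, 221, 219, 217, 220] rub [169, 169, 168, 169, 169, 152, 21, 33, 39, 44, 45, 48] [51, 52, 47, 46, 45, 42, 39, 67, 167, 239, 239, 240]
row 210 [231, 235, 238, 238, 239, 238, 239, 239, 208, 118, 62, 61, 61, 61, 59] [50, 47, 49, 49, 48, 48, 48, 49, 50, 53, 52, 193, 236, 239, 238, 239, 238, 238, 237, 233, 233, 232, 232, 231, 232, 230, 230, 228] rub [166, 165, 164, 164, 164, 158, 117, 28, 37, 44, 47, 46] [52, 49, 47, 49, 45, 39, 67, 167, 238, 239, 239, 239]
```

Run:
```python
from box import *
w=load("w5"); o=w["obs"];p0=o["eef_pos"];R0=Rn.from_quat(np.roll(o["tool_rot"],-1))
def tp(uv,z): # tool-frame xy (mm) at world height z
    return (R0.inv().apply(plane(w,uv,z)-p0)*1e3)[:2].round(2)
ang=lambda a,b:np.degrees(np.arctan2(b[0]-a[0],b[1]-a[1])).round(2)
z=.112
oa,ob=tp((170,126),z),tp((390,128.9),z); ia,ib=tp((170,142.5),z),tp((390,145.3),z)
print("outer",oa,ob,ang(oa,ob),"inner",ia,ib,ang(ia,ib))
print("+y outer mid",tp((277,127.6),z),"inner mid",tp((277,144),z))
n1,n2=tp((241.6,135),z),tp((310.3,135),z); print("notch",n1,n2,"mid",(n1+n2)/2,"w",n2[1]-n1[1])
l,r=[tp(u,z) for u in((135.5,180),(139,210))],[tp(u,z) for u in((415,180),(411,210))]; print("left",l,"right",r,"mid",(l[0][1]+r[0][1])/2,(l[1][1]+r[1][1])/2)
print("hook",tp((262,91),.121),tp((290.8,91),.121))
for c in (.015,.018,.021):
  zt=p0[2]+c+.014;zg=p0[2]+c+.006
  print(c,"rub end",tp((277,155.8),zt),"w",tp((243.5,180),zt),tp((309.8,180),zt),"tongue",tp((255.5,110),zg),tp((298.7,110),zg),"end",tp((277,98.6),zg))
```

```text
outer [ 67.91 -55.62] [66.42 57.96] -0.75 inner [ 59.59 -56.43] [58.08 58.83] -0.75
+y outer mid [67.16 -0.5 ] inner mid [58.84 -0.49]
notch [ 63.44 -18.91] [63.42 16.84] mid [63.43  -1.035] w 35.75
left [array([ 39.71, -76.9 ]), array([ 22.83, -77.1 ])] right [array([39.59, 74.23]), array([22.66, 74.11])] mid -1.3350000000000009 -1.4949999999999974
hook [84.27 -7.64] [84.27  6.03]
0.015 rub end [59.96 -0.62] w [ 51.47 -12.48] [51.46 11.  ] tongue [75.16 -8.26] [75.16  7.12] end [78.99 -0.61]
0.018 rub end [60.33 -0.63] w [ 52.06 -12.17] [52.04 10.69] tongue [75.13 -8.08] [75.12  6.92] end [78.85 -0.62]
0.021 rub end [60.69 -0.63] w [ 52.65 -11.86] [52.63 10.37] tongue [75.09 -7.9 ] [75.08  6.73] end [78.72 -0.62]
```

Call:
jog_arm --rows '[{"x": -1.4,"y": -0.6,"z": 0,"ax": 0.1,"ay": 0,"az": 0.7,"fingers": 10},{"x": -1.4,"y": -0.6,"z": 5,"ax": 0,"ay": 0,"az": 0,"fingers": 10},{"x": 0,"y": 0,"z": 7,"ax": 0,"ay": 0,"az": 0,"fingers": 10},{"x": 0,"y": 0,"z": 7,"ax": 0,"ay": 0,"az": 0,"fingers": 10},{"x": 0,"y": 0,"z": 6,"ax": 0,"ay": 0,"az": 0,"fingers": 10},{"x": 0,"y": 0,"z": 4,"ax": 0,"ay": 0,"az": 0,"fingers": 10},{"x": 0,"y": 0,"z": 0,"ax": 0,"ay": 0,"az": 0,"fingers": 10},{"x": 0,"y": 0,"z": 0,"ax": 0,"ay": 0,"az": 0,"fingers": 10}]' --force 110

```text
t: 10.75
eef_pos: [0.5069, -0.1861, 0.1125]
tool_rot: [-0.0, 0.832, 0.555, -0.001]
contact_force: [-0.0, 0.7, -1.0]
gripper_width: 0.266
grasp_force: 109.6
```

Run:
```python
from plan import *
go(np.array([.5079,-.1865,.069]),Rbar(-22.4,0)[0])
w=snap("wrist","w6"); w["obs"]=bot.get_obs(); pickle.dump(w,open("pics/w6.pkl","wb")); cv2.imwrite("pics/w6.png",np.clip(w["pixels"][:,:,::-1]*1.3,0,255).astype(np.uint8))
```

```text
t 10.75 pos [ 0.5069 -0.1861  0.1125] rotvec [-0.06  0.07 -0.15] |.| 0.2 shift world [  1.   -0.4 -43.5] tool-before [ 0.1  1.1 43.5] tool-after [-0.   1.  43.5] q [-0.28  0.48  0.66  2.02 -0.41  0.78  0.24] F [-0.   0.7 -1. ] g 0.266 109.6
```

View pics/w6.png

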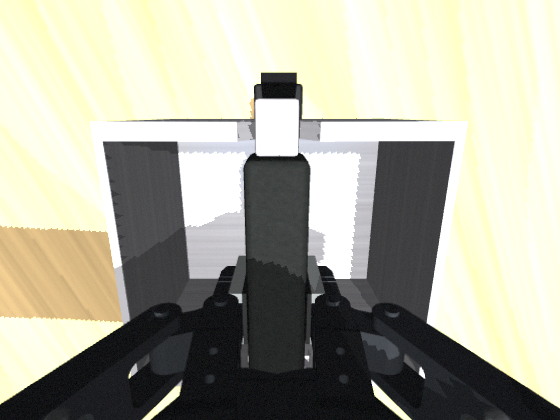

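Aligned: the tongue is centred at x≈277 between the notch edges at 237 and 320, and the hook is behind it at (278,80). I'll descend in stages and watch the force.

Call:
jog_arm --rows '[{"x": 0,"y": 0,"z": 4,"ax": 0,"ay": 0,"az": 0,"fingers": 10},{"x": 0,"y": 0,"z": 4,"ax": 0,"ay": 0,"az": 0,"fingers": 10},{"x": 0,"y": 0,"z": 3,"ax": 0,"ay": 0,"az": 0,"fingers": 10},{"x": 0,"y": 0,"z": 3,"ax": 0,"ay": 0,"az": 0,"fingers": 10},{"x": 0,"y": 0,"z": 2,"ax": 0,"ay": 0,"az": 0,"fingers": 10},{"x": 0,"y": 0,"z": 0,"ax": 0,"ay": 0,"az": 0,"fingers": 10},{"x": 0,"y": 0,"z": 0,"ax": 0,"ay": 0,"az": 0,"fingers": 10},{"x": 0,"y": 0,"z": 0,"ax": 0,"ay": 0,"az": 0,"fingers": 10}]'

```text
t: 11.6
eef_pos: [0.5069, -0.1858, 0.0966]
tool_rot: [-0.0, 0.832, 0.555, -0.001]
contact_force: [-0.0, 1.5, -1.1]
gripper_width: 0.261
grasp_force: 109.8
```

Run:
```python
from plan import *
go(np.array([.5079,-.1865,.069]),Rbar(-22.4,0)[0])
w=snap("wrist","w7"); w["obs"]=bot.get_obs(); pickle.dump(w,open("pics/w7.pkl","wb"))
g=cv2.cvtColor(w["pixels"],cv2.COLOR_RGB2GRAY).astype(int)
for x in (170,390): print("col",x,g[105:150,x].tolist())
print("col277",g[60:165,277].tolist())
for y in (128,133): print(g[y,215:262].tolist(),g[y,294:345].tolist())
```

```text
t 11.6 pos [ 0.5069 -0.1858  0.0966] rotvec [-0.06  0.05 -0.14] |.| 0.2 shift world [  1.   -0.7 -27.6] tool-before [-0.2  1.2 27.6] tool-after [-0.3  1.1 27.6] q [-0.26  0.51  0.64  2.03 -0.44  0.75  0.26] F [-0.   1.5 -1.1] g 0.261 109.8
col 170 [224, 222, 222, 221, 220, 221, 223, 222, 224, 224, 225, 224, 226, 218, 166, 76, 75, 79, 158, 238, 238, 238, 239, 238, 238, 238, 239, 239, 238, 238, 238, 238, 238, 239, 238, 238, 238, 238, 238, 230, 150, 61, 58, 45, 48]
col 390 [233, 232, 232, 233, 233, 233, 233, 233, 233, 233, 233, 233, 233, 224, 169, 76, 74, 77, 160, 239, 238, 238, 238, 238, 238, 238, 238, 238, 239, 239, 238, 238, 238, 239, 239, 239, 238, 238, 239, 225, 88, 48, 51, 47, 49]
col277 [229, 230, 231, 231, 230, 231, 218, 145, 32, 32, 34, 36, 34, 34, 34, 33, 34, 34, 30, 15, 13, 11, 12, 13, 19, 15, 15, 17, 14, 17, 19, 18, 17, 14, 12, 17, 18, 15, 83, 171, 221, 234, 238, 238, 239, 239, 239, 238, 238, 239, 238, 239, 238, 238, 239, 239, 239, 238, 238, 238, 239, 238, 239, 239, 238, 239, 238, 239, 238, 239, 238, 239, 239, 239, 239, 239, 239, 239, 239, 238, 239, 239, 239, 239, 239, 239, 
[... 361 characters left out ...]
105, 137, 135, 137, 136, 138, 136, 138, 136, 138, 137, 137, 138, 137, 138, 137, 137, 137, 136, 137, 136, 138, 133, 110, 181, 238, 238, 239, 239, 239, 238, 239, 239, 239, 239, 239, 239, 239, 239, 238, 238, 239, 239]
[239, 238, 239, 238, 239, 238, 239, 239, 239, 239, 238, 239, 239, 239, 238, 238, 230, 172, 152, 152, 151, 153, 153, 153, 152, 152, 154, 154, 153, 152, 154, 154, 155, 153, 153, 154, 146, 94, 92, 90, 122, 209, 228, 238, 238, 238, 239] [238, 237, 235, 213, 158, 158, 51, 52, 86, 135, 135, 134, 136, 135, 137, 134, 135, 133, 133, 133, 135, 135, 136, 133, 133, 135, 132, 134, 133, 134, 135, 144, 204, 239, 239, 238, 239, 239, 239, 239, 238, 239, 238, 239, 239, 239, 240, 239, 239, 239, 239]
```

Run:
```python
from plan import *
w=load("w7"); o=w["obs"];p0=o["eef_pos"];R0=Rn.from_quat(np.roll(o["tool_rot"],-1))
tp=lambda uv,z:(R0.inv().apply(plane(w,uv,z)-p0)*1e3)[:2].round(2)
z=.112
print("outer",tp((170,123),z),tp((390,123),z),"inner",tp((170,145),z),tp((390,144.7),z),"mid out",tp((277,123),z),"in",tp((277,144.8),z))
print("notch",tp((231.8,130),z),tp((325.7,130),z))
for c in(.016,.019): print("rub end",tp((277,155.5),p0[2]+c+.014),"tongue end",tp((277,98.4),p0[2]+c+.006),"tongue lat",tp((255.4,130),p0[2]+c+.006),tp((298.4,130),p0[2]+c+.006))
```

```text
outer [ 70.46 -40.76] [70.42 42.02] inner [ 62.33 -41.55] [62.41 42.85] mid out [70.49 -0.48] in [62.43 -0.48]
notch [ 67.94 -17.62] [67.92 17.97]
rub end [60.11 -0.52] tongue end [78.92 -0.5 ] tongue lat [68.23 -8.26] [68.23  7.19]
rub end [60.47 -0.52] tongue end [78.79 -0.51] tongue lat [68.37 -8.08] [68.36  6.99]
```

Call:
jog_arm --rows '[{"x": 0.4,"y": 0.6,"z": 2,"ax": 0,"ay": 0,"az": 0,"fingers": 10},{"x": 0,"y": 0,"z": 3,"ax": 0,"ay": 0,"az": 0,"fingers": 10},{"x": 0,"y": 0,"z": 3,"ax": 0,"ay": 0,"az": 0,"fingers": 10},{"x": 0,"y": 0,"z": 3,"ax": 0,"ay": 0,"az": 0,"fingers": 10},{"x": 0,"y": 0,"z": 2,"ax": 0,"ay": 0,"az": 0,"fingers": 10},{"x": 0,"y": 0,"z": 0,"ax": 0,"ay": 0,"az": 0,"fingers": 10},{"x": 0,"y": 0,"z": 0,"ax": 0,"ay": 0,"az": 0,"fingers": 10},{"x": 0,"y": 0,"z": 0,"ax": 0,"ay": 0,"az": 0,"fingers": 10}]'

```text
t: 12.45
eef_pos: [0.5075, -0.1858, 0.0833]
tool_rot: [-0.0, 0.832, 0.555, -0.001]
contact_force: [2.0, -0.9, -4.5]
gripper_width: 0.266
grasp_force: 110.0
```

Call:
jog_arm --rows '[{"x": 0,"y": 0,"z": 1.5,"ax": 0,"ay": 0,"az": 0,"fingers": 10},{"x": 0,"y": 0,"z": 1.5,"ax": 0,"ay": 0,"az": 0,"fingers": 10},{"x": 0,"y": 0,"z": 1.5,"ax": 0,"ay": 0,"az": 0,"fingers": 10},{"x": 0,"y": 0,"z": 1.5,"ax": 0,"ay": 0,"az": 0,"fingers": 10},{"x": 0,"y": 0,"z": 0,"ax": 0,"ay": 0,"az": 0,"fingers": 10},{"x": 0,"y": 0,"z": 0,"ax": 0,"ay": 0,"az": 0,"fingers": 10},{"x": 0,"y": 0,"z": 0,"ax": 0,"ay": 0,"az": 0,"fingers": 10},{"x": 0,"y": 0,"z": 0,"ax": 0,"ay": 0,"az": 0,"fingers": 10}]'

```text
t: 13.25
eef_pos: [0.5074, -0.1858, 0.0774]
tool_rot: [-0.0, 0.832, 0.555, -0.001]
contact_force: [0.4, 0.5, -3.3]
gripper_width: 0.262
grasp_force: 110.1
```

Call:
jog_arm --rows '[{"x": 0,"y": 0,"z": 1.5,"ax": 0,"ay": 0,"az": 0,"fingers": 10},{"x": 0,"y": 0,"z": 1.5,"ax": 0,"ay": 0,"az": 0,"fingers": 10},{"x": 0,"y": 0,"z": 1.5,"ax": 0,"ay": 0,"az": 0,"fingers": 10},{"x": 0,"y": 0,"z": 1,"ax": 0,"ay": 0,"az": 0,"fingers": 10},{"x": 0,"y": 0,"z": 0,"ax": 0,"ay": 0,"az": 0,"fingers": 10},{"x": 0,"y": 0,"z": 0,"ax": 0,"ay": 0,"az": 0,"fingers": 10},{"x": 0,"y": 0,"z": 0,"ax": 0,"ay": 0,"az": 0,"fingers": 10},{"x": 0,"y": 0,"z": 0,"ax": 0,"ay": 0,"az": 0,"fingers": 10}]'

```text
t: 14.05
eef_pos: [0.5074, -0.186, 0.072]
tool_rot: [-0.0, 0.832, 0.555, -0.001]
contact_force: [-0.6, -1.0, -1.9]
gripper_width: 0.262
grasp_force: 109.6
```

Call:
jog_arm --rows '[{"x": 0,"y": 0,"z": 1,"ax": 0,"ay": 0,"az": 0,"fingers": 10},{"x": 0,"y": 0,"z": 1,"ax": 0,"ay": 0,"az": 0,"fingers": 10},{"x": 0,"y": 0,"z": 1,"ax": 0,"ay": 0,"az": 0,"fingers": 10},{"x": 0,"y": 0,"z": 1,"ax": 0,"ay": 0,"az": 0,"fingers": 10},{"x": 0,"y": 0,"z": 0,"ax": 0,"ay": 0,"az": 0,"fingers": 10},{"x": 0,"y": 0,"z": 0,"ax": 0,"ay": 0,"az": 0,"fingers": 10},{"x": 0,"y": 0,"z": 0,"ax": 0,"ay": 0,"az": 0,"fingers": 10},{"x": 0,"y": 0,"z": 0,"ax": 0,"ay": 0,"az": 0,"fingers": 10}]'

```text
t: 14.85
eef_pos: [0.5077, -0.1859, 0.0692]
tool_rot: [-0.0, 0.832, 0.555, -0.0]
contact_force: [-3.7, 2.0, 13.5]
gripper_width: 0.265
grasp_force: 112.5
```

Run:
```python
from plan import *
go(np.array([.5079,-.1865,.069]),Rbar(-22.4,0)[0])
w=snap("wrist","w8"); s=snap("side","s8"); w["obs"]=bot.get_obs(); pickle.dump(w,open("pics/w8.pkl","wb"))
A=cv2.resize(s["pixels"][210:310,230:364],(536,400),interpolation=2); B=w["pixels"][20:420:,180:380]
cv2.imwrite("pics/c8.png",np.clip(np.hstack([A,B])[:,:,::-1]*1.6,0,255).astype(np.uint8))
```

```text
t 14.85 pos [ 0.5077 -0.1859  0.0692] rotvec [-0.06 -0.02 -0.16] |.| 0.2 shift world [ 0.2 -0.6 -0.2] tool-before [-0.5  0.4  0.2] tool-after [-0.5  0.4  0.2] q [-0.23  0.55  0.6   2.04 -0.48  0.7   0.29] F [-3.7  2.  13.5] g 0.265 112.5
```

View pics/c8.png

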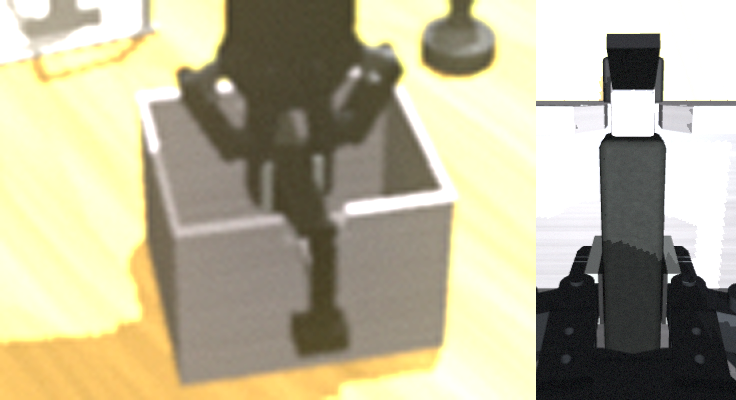

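The +y hook's nose now covers the tongue tip (crop rows 60–88), and the side view shows the -y hook standing upright at (320,270). I'll press a little more to confirm the floor stop.

Call:
jog_arm --rows '[{"x": 0,"y": 0,"z": 0.7,"ax": 0,"ay": 0,"az": 0,"fingers": 10},{"x": 0,"y": 0,"z": 0.7,"ax": 0,"ay": 0,"az": 0,"fingers": 10},{"x": 0,"y": 0,"z": 0.6,"ax": 0,"ay": 0,"az": 0,"fingers": 10},{"x": 0,"y": 0,"z": 0,"ax": 0,"ay": 0,"az": 0,"fingers": 10},{"x": 0,"y": 0,"z": 0,"ax": 0,"ay": 0,"az": 0,"fingers": 10},{"x": 0,"y": 0,"z": 0,"ax": 0,"ay": 0,"az": 0,"fingers": 10},{"x": 0,"y": 0,"z": 0,"ax": 0,"ay": 0,"az": 0,"fingers": 10},{"x": 0,"y": 0,"z": 0,"ax": 0,"ay": 0,"az": 0,"fingers": 10}]'

```text
t: 15.75
eef_pos: [0.5077, -0.1859, 0.0691]
tool_rot: [-0.001, 0.832, 0.555, 0.001]
contact_force: [-11.9, 6.1, 36.8]
gripper_width: 0.262
grasp_force: 115.7
```

Run:
```python
from plan import *
o=bot.get_obs(); print(o["torque"],o["contact_force"],o["eef_pos"])
w=snap("wrist","w9")
for n in("w7","w8","w9"):
    w=load(n); g=cv2.cvtColor(w["pixels"],cv2.COLOR_RGB2GRAY).astype(int); print(g[40:115,277].tolist())
# predicted rows at the +y end, box axes: tool frame ~ box; nose tip x=75 z=.095, hook top etc
w=load("w9"); X=np.array([-np.sin(np.radians(-22.4)),np.cos(np.radians(-22.4)),0])
c=np.array([.5079,-.1862,0])
for d,z in((.075,.095),(.080,.092),(.075,.1),(.085,.121),(.0595,.1)): print(d,z,proj(w,c+X*d+[0,0,z]).round(1))
```

```text
[1.36539161 2.36815949 0.106485  ] [-11.90807763   6.09535006  36.83003776] [ 0.50771344 -0.18586686  0.06906183]
[229, 229, 229, 228, 230, 228, 229, 229, 229, 229, 228, 229, 227, 227, 227, 226, 227, 228, 228, 229, 229, 230, 231, 231, 230, 231, 218, 145, 32, 32, 34, 36, 34, 34, 34, 33, 34, 34, 30, 15, 13, 11, 12, 13, 19, 15, 15, 17, 14, 17, 19, 18, 17, 14, 12, 17, 18, 15, 83, 171, 221, 234, 238, 238, 239, 239, 239, 238, 238, 239, 238, 239, 238, 238, 239]
[229, 229, 228, 229, 227, 228, 229, 227, 228, 227, 226, 227, 228, 160, 37, 36, 34, 33, 34, 36, 36, 34, 36, 33, 32, 34, 35, 31, 20, 17, 16, 13, 14, 17, 13, 16, 15, 11, 14, 16, 15, 18, 13, 12, 12, 19, 14, 14, 17, 17, 16, 16, 15, 16, 12, 16, 17, 11, 14, 17, 10, 15, 19, 11, 15, 12, 18, 15, 17, 98, 209, 239, 238, 239, 238]
[229, 229, 229, 228, 229, 228, 228, 228, 227, 227, 227, 226, 208, 127, 36, 33, 35, 32, 33, 33, 34, 35, 31, 36, 33, 33, 36, 27, 11, 16, 16, 15, 16, 15, 16, 18, 4, 16, 15, 13, 14, 13, 17, 19, 18, 15, 15, 19, 17, 17, 16, 16, 14, 19, 19, 18, 15, 8, 16, 15, 16, 15, 13, 13, 14, 13, 13, 13, 13, 97, 208, 239, 238, 239, 238]
0.075 0.095 [[278.6 110.5]]
0.08 0.092 [[278.5  95.4]]
0.075 0.1 [[278.7 110.2]]
0.085 0.121 [[279.2  68. ]]
0.0595 0.1 [[278.8 157.9]]
```

The +y nose tip is at row 109, against a predicted 110.5 when shut, and the bar sits on a rigid stop. I'll relieve the press, open and check.

Call:
jog_arm --rows '[{"x": 0,"y": 0,"z": -1,"ax": 0,"ay": 0,"az": 0,"fingers": 10},{"x": 0,"y": 0,"z": -1,"ax": 0,"ay": 0,"az": 0,"fingers": 10},{"x": 0,"y": 0,"z": -1,"ax": 0,"ay": 0,"az": 0,"fingers": 10},{"x": 0,"y": 0,"z": 0,"ax": 0,"ay": 0,"az": 0,"fingers": 10},{"x": 0,"y": 0,"z": 0,"ax": 0,"ay": 0,"az": 0,"fingers": 60},{"x": 0,"y": 0,"z": 0,"ax": 0,"ay": 0,"az": 0,"fingers": 60},{"x": 0,"y": 0,"z": 0,"ax": 0,"ay": 0,"az": 0,"fingers": 60},{"x": 0,"y": 0,"z": 0,"ax": 0,"ay": 0,"az": 0,"fingers": 60}]'

```text
t: 16.6
eef_pos: [0.5075, -0.1859, 0.0689]
tool_rot: [-0.0, 0.832, 0.555, -0.001]
contact_force: [-0.8, -0.0, 0.5]
gripper_width: 0.703
grasp_force: 0.0
```

Call:
jog_arm --rows '[{"x": 0,"y": 0,"z": 0,"ax": 0,"ay": 0,"az": 0,"fingers": 60},{"x": 0,"y": 0,"z": -10,"ax": 0,"ay": 0,"az": 0,"fingers": 60},{"x": 0,"y": 0,"z": -20,"ax": 0,"ay": 0,"az": 0,"fingers": 60},{"x": 0,"y": 0,"z": -30,"ax": 0,"ay": 0,"az": 0,"fingers": 60},{"x": 0,"y": 0,"z": -40,"ax": 0,"ay": 0,"az": 0,"fingers": 60},{"x": 0,"y": 0,"z": -40,"ax": 0,"ay": 0,"az": 0,"fingers": 60},{"x": 0,"y": 0,"z": -30,"ax": 0,"ay": 0,"az": 0,"fingers": 60},{"x": 0,"y": 0,"z": 0,"ax": 0,"ay": 0,"az": 0,"fingers": 60}]'

```text
t: 17.4
eef_pos: [0.51, -0.1871, 0.2438]
tool_rot: [0.002, 0.832, 0.555, 0.002]
contact_force: [0.1, -0.3, -0.6]
gripper_width: 0.703
grasp_force: 0.0
```

Run:
```python
from plan import *
w=snap("wrist","w10"); s=snap("side","s10")
A=cv2.resize(s["pixels"][210:310,240:340],(400,400),interpolation=2); B=cv2.resize(w["pixels"][80:300,180:400],(400,400),interpolation=2)
cv2.imwrite("pics/c10.png",np.clip(np.hstack([A,B])[:,:,::-1]*1.4,0,255).astype(np.uint8))
X=np.array([-np.sin(np.radians(-22.4)),np.cos(np.radians(-22.4)),0]); c=np.array([.5079,-.1862,0])
for d,z in((.075,.096),(-.075,.096),(-.07,.101),(.0595,.1),(-.0595,.1)): print(d,z,"crop",((proj(w,c+X*d+[0,0,z])-[180,80])*400/220).round(1)+[400,0],"side",((proj(s,c+X*d+[0,0,z])-[240,210])*4).round(1))
print(bot.get_obs()["t"])
```

```text
0.075 0.096 crop [[569.   59.7]] side [[222.7  92.1]]
-0.075 0.096 crop [[570.8 348.1]] side [[279.2 243.4]]
-0.07 0.101 crop [[570.8 343.9]] side [[277.2 230.7]]
0.0595 0.1 crop [[569.2  94.1]] side [[227.9 100.8]]
-0.0595 0.1 crop [[570.7 325.1]] side [[272.8 220.4]]
17.5
```

View pics/c10.png

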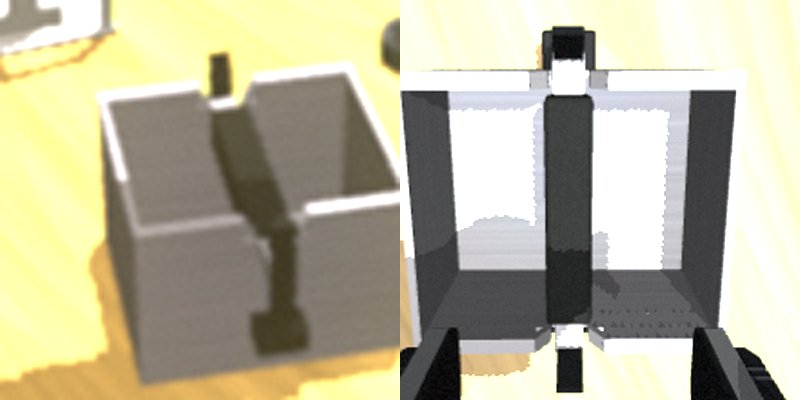

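The bar lies home in both notches. The nose tips are at crop rows 58 and 349, against 60 and 348 predicted when shut, and the gripper is clear.

```bash
python3 -c "
from station import bot
print(bot.hand_in())"
```

```text
the job is handed in; nothing more can be done
None
```

The knock bar is seated level in both notches of the knock box with both spring hooks shut over its ends. It has been let go, and the job was handed in at about 17.5 s with the pitcher, cup and tamper left alone.

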